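# Slide the offcut home in the drilling jig

## Task

Push the pine offcut lengthways through the narrow gap between the drilling jig's two dark wooden guide cheeks, until its leading end is home against the jig's end stop. Only push it with the fingers so that it slides flat on the bench top: never lift or tip it. Leave the jar, the staple box and the tape measure where they are.

Things in the scene. Friction and masses are not known exactly. Their poses are not given: they have to be found in the camera images.
- drill_jig: Drilling jig fixed to the bench: U-shaped plywood base 12 mm thick, 117 long (x 0 to 117), 124 wide; dark wooden cheeks and end stop, aluminium bridge. Origin on the bench top at the mouth, on the channel's centre line; x points into the jig, the way to push, z up. The channel is open below: the offcut slides on the bench. The mouth opens to the robot's left, within 15 degrees.
- jig_mouth (a point): Centre of the mouth, 15 mm up, axes as drill_jig. The two guide cheeks run from here 60 mm along +x, 30 mm high, 18 mm thick, inner faces at y = +26 and -26 mm (gap 52 mm); each has a half-round nose of 9 mm radius that reaches out to x = -9 mm.
- jig_stop (a point): Centre of the end stop's face, 95 mm along +x from the mouth, 15 mm up (stop 30 mm high, 62 mm wide), axes as drill_jig. When the offcut is home, its centre lies 57.5 mm before this face (37.5 mm past the mouth) and its tail stands 20 mm out of the mouth (x = -20 mm).
- jig_bridge (a point): Underside of the aluminium bridge, 46 mm above the bench, 74 mm along +x from the mouth. Bridge 24 mm in x, 120 mm in y, top at 52 mm, brass bush on it to 56 mm; the offcut passes beneath.
- offcut_center (a point): Pine offcut, a plain block 48 mm (its x) by 115 mm (its y, the long way) by 38 mm high (z up), 0.11 to 0.23 kg, loose, flat on the bench. This point is its centre, 19 mm above its underside; axes are the block's own. It starts before the jig's mouth, up to 25 mm off the centre line and up to 20 degrees askew. Either end may lead.
- jar: Bystander: clear glass jar with a black lid, 66 mm across, 90 mm high, loose, beside the jig; origin under its centre.
- staples: Bystander: black box of staples, 35 x 62 (y) x 28 mm high, loose, on the far side of the offcut; origin under its centre.
- tape: Bystander: yellow tape measure, 36 x 73 (y) x 61 mm high, loose, to the left behind the offcut; origin under its centre.
- offcut: The same offcut; origin under its centre, same axes.

How it is judged:
On the way:
1. the offcut's leading end has gone at least 15 mm into the gap, lying flat (x of offcut_center in the frame of drill_jig above -0.0425 m and y of offcut_center in the frame of drill_jig between -0.02 and 0.02 m and height (world z) of offcut_center below 0.025 m), for 0.1 s.
At the end, for the whole second after the job is handed in: The offcut lies at rest, flat on the bench in the jig's channel, its leading end within 4 mm of the end stop, its centre within 5 mm of the channel's centre line and its length within 0.08 rad of it (x of offcut_center in the frame of drill_jig between 0.0335 and 0.0415 m and y of offcut_center in the frame of drill_jig between -0.005 and 0.005 m and angle between the y axis of offcut_center and the x axis of drill_jig, either way round below 0.08 rad and angle between offcut_center's own z axis and vertical below 0.06 rad and height (world z) of offcut_center below 0.024 m and linear speed of offcut below 0.01 m/s); the robot touches nothing.
It fails at once if the offcut is lifted more than 10 mm or tipped more than 0.25 rad (height (world z) of offcut_center above 0.029 m or angle between offcut_center's own z axis and vertical above 0.25 rad).
It fails at once if the glass jar of wooden plugs with a black lid is moved more than 20 mm or tipped over (distance of jar from where it was at the start of the episode above 0.02 m or angle between jar's own z axis and vertical above 0.4 rad).
It fails at once if the black box of staples is moved more than 20 mm or tipped over (distance of staples from where it was at the start of the episode above 0.02 m or angle between staples's own z axis and vertical above 0.4 rad).
It fails at once if the yellow tape measure is moved more than 20 mm or tipped over (distance of tape from where it was at the start of the episode above 0.02 m or angle between tape's own z axis and vertical above 0.4 rad).
It also fails if it takes over 59 s, if anything falls off the work surface, if the arm or the gripper's body presses on something with over 40 N, if the wrist force passes 120 N, or if a joint passes its speed limit or range.

## Robot

A 6-joint arm with a two-finger parallel gripper is mounted at the origin on a cart in front of the work surface, level with it; the furniture and walls round the work are solid. World frame = base frame: x ahead of the robot, y to its left, z up, the work surface at z = 0. Lengths are in m, angles in rad, forces in N, time in s.
With the tool pointing down it reaches from about 0.35 to 0.925 m from the base axis. Payload 6.4 kg.
Tool frame: the origin (TCP) lies at the very end of the fingers, on their centre line; the grasp point (between the pads) lies 19 mm behind it; z points along the fingers, y is the line along which they close (so a half turn about z gives the same grasp; the last joint's range is limited). The gripper opens to 85 mm and grips with 20 to 120 N. Pads are 22 mm wide; open, the fingers measure 114 mm over their backs; the gripper's body (76 mm by 85 mm) begins 54 mm behind the grasp point. The pads swing forward as they close: fully open they stand 13 mm farther back than shut.
Start: joints at [1.055, 0.245, 1.558, -0, 1.339, -0.174], TCP at [0.218, 0.612, 0.231] pointing down, gripper open.
Joint ranges: [-3.13, 3.13], [-1.02, 2.26], [0.13, 2.54], [-0.95, 4.09], [0.21, 2.88], [-2.74, 2.74]. Speed limits (rad/s): [2.57, 2.57, 3.14, 3.14, 3.14, 3.14].

## Interface

Orientations are given as [roll, pitch, yaw] about the fixed x, y, z axes, in that order (R = Rz(yaw) Ry(pitch) Rx(roll)).
In Python, from workcell import manip gives the robot as it stands.
- The arm moves only by the tool step_arm, never from a script. Its argument "motion" is a list of rows, each an object with "delta_pos": the shift along the tool's x, y, z in units of 60 mm (1.0 is 60 mm), a list of three; "rotation": the turn, a rotation vector about the tool's x, y, z in units of 5 degrees (1.0 is 5 degrees), a list of three; "hand": the closure, from 0 (fully open) to 1 (shut). In form: [{"delta_pos": [tx, ty, tz], "rotation": [ax, ay, az], "hand": hand}, ...]. A call has 1 to 12 rows; each row shifts and turns the commanded pose from where the row before left it, along the tool's axes as they then stand; what a row does not reach is not made up. A row lasts 1/8 s, in which the tool goes at most 62.5 mm and 10.7 degrees, less where a joint would pass 70% of its speed; a pose out of reach is approached as far as the arm can. A call is refused whole if a number of a shift passes 1 or a number of a turn 1, either way. A call with a gripper value outside its range is refused whole. The fingers move at their own pace and stop on an object; "squeeze" is the grip in N (left out, the last holds). Time passes only in rows, so rows that do not move let the fingers close. It gives the time, the measured TCP pose, the force, the opening and the grip force at its end, in the units of the state.
- manip.state(): the state, without advancing time (a new reading comes with each control period).
- manip.grab_frame(name): name is "side" or "top" or "wrist"; returns the picture (400x640x3 uint8, red, green, blue); there is no depth.
- manip.calibration(name): a dict with "fx", "fy", "cx", "cy" (pixels), "R" (3x3) and "t" (3): a world point X has camera coordinates R X + t; the wrist camera has in their place "T_tool_cam" (4x4, takes a point from camera to tool coordinates, whose origin is the TCP and whose axes are the flange's). Camera axes: x right, y down, z forward; pixel columns grow to the right and rows downward; lengths in m; the calibration is good to about 2 mm. A picture is of the moment at which its call begins: read the wrist's pose just before it. calibration takes no time and is no camera call.
- manip.job_done(): hands the job in; it is judged then, once.
The state is a dict: "clock": time; "qpos": joint angles; "qvel": joint speeds; "tau": joint torques, N m; "tcp_pos": TCP position; "orientation": TCP orientation; "wrist_force": force on the tool from outside, world axes, zero at the start; "torque": the same for the moment, N m; "opening": opening from 0.0 (shut) to 1.0 (fully open); "gripper_force": force on a finger pad.
Only numpy, scipy, OpenCV 4.12 (cv2) and the standard library are available. Lean on these libraries where they do the work, as an engineer would, in place of code of your own. Each camera call takes 0.05 s, during which the arm holds its last target. There are 200 camera calls.

## Working session

There is one attempt and no reset: what is moved stays moved. The work goes in short steps, Python scripts to look and compute and a tool call to move; the robot and the scene stay as the last step left them, time stands still between calls to the robot, and variables do not carry over. Pictures are saved under pics/ and viewed, at most 11 in all, crops included, and the job is handed in when it is done.

Besides the shell and the picture viewer there is one more tool, called after "Request:" in YAML: its name, and indented under it one key for each argument. step_arm: Moves the arm, as the interface text tells. Its arguments: {"type":"object","properties":{"motion":{"type":"array","items":{"type":"object","properties":{"delta_pos":{"type":"array","items":{"type":"number"}},"rotation":{"type":"array","items":{"type":"number"}},"hand":{"type":"number"}}}},"squeeze":{"type":"number"}},"required":["motion"]}

```bash
mkdir -p pics; ls
python3 - <<'E'
from workcell import manip
import cv2,json
for n in ("top","side"):
    cv2.imwrite(f"pics/{n}0.png",manip.grab_frame(n)[:,:,::-1])
    print(n,{k:(v.tolist() if hasattr(v,'tolist') else v) for k,v in manip.calibration(n).items()})
print(manip.state())
print(manip.calibration("wrist"))
E
```

```text
pics
top {'fx': 468.0318909501591, 'fy': 468.0318909501591, 'cx': 319.25355780932125, 'cy': 201.4316114503549, 'R': [[-0.0006605044190170148, -0.999986660859903, 0.005122678613205111], [-0.9907493840832391, -4.077569852619547e-05, -0.13570429719071234], [0.13570269589287906, -0.005164923968863423, -0.9907361414058743]], 't': [0.32234860854931996, 0.5883294131409234, 1.0496328764332088]}
side {'fx': 391.95406872876345, 'fy': 391.95406872876345, 'cx': 320.99007800897294, 'cy': 204.49666242227443, 'R': [[-0.9891176511084241, -0.147095661177713, -0.0030230329877894454], [-0.06867809188639117, 0.4797893702080473, -0.8746916484854588], [0.13011376545392192, -0.8649653326567815, -0.48467038422142633]], 't': [0.6059740224519364, -0.06461312114322307, 1.1398552789751428]}
{'clock': 0.1, 'qpos': array([ 1.05493510e+00,  2.45758662e-01,  1.55887162e+00, -1.60813100e-05,
        1.33868096e+00, -1.74110852e-01]), 'qvel': array([-0.00106804, -0.00256908, -0.00376522,  0.00158162, -0.00105778,
        0.00022661]), 'tau': array([-5.73820125e-04, -4.30676508e+01, -3.27126038e+01, -1.93644269e-04,
        2.87148461e-03,  1.18450538e-05]), 'tcp_pos': array([0.2175995 , 0.61197767, 0.23029229]), 'orientation': array([-3.13989734e+00, -2.82308464e-04,  2.79984575e+00]), 'wrist_force': array([-0.28352752,  0.76824393, -0.06116892]), 'torque': array([-0.02626205, -0.01773156,  0.01012157]), 'gripper_force': 0.0, 'opening': 0.9974423504290283}
{'fx': 282.69593631217424, 'fy': 282.69593631217424, 'cx': 317.29122120410074, 'cy': 195.96414206056653, 'T_tool_cam': array([[ 6.37068004e-04, -9.49089249e-01, -3.15006652e-01,
         7.95952548e-02],
       [ 9.99999728e-01,  4.87409236e-04,  5.53870729e-04,
         2.51785028e-05],
       [-3.72135603e-04, -3.15006919e-01,  9.49089302e-01,
        -1.44679534e-01],
       [ 0.00000000e+00,  0.00000000e+00,  0.00000000e+00,
         1.00000000e+00]])}
```

View pics/top0.png

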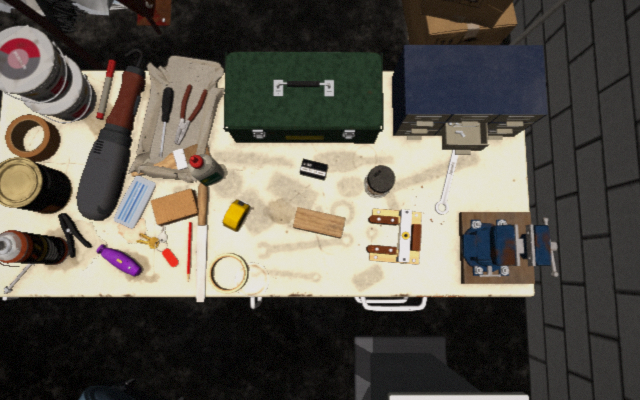

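View pics/side0.png

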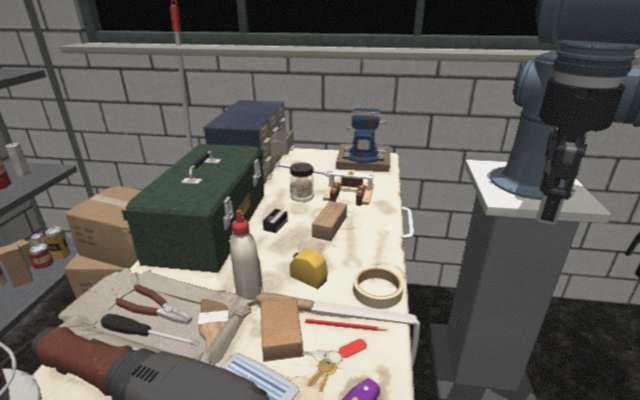

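Top view: the offcut is near (320,222), the jig near (395,236) with its mouth to the left, staples (314,168), jar (380,180) and tape (236,213). Next I'll take an enlarged crop and measure.

```bash
cat > h.py <<'E'
from workcell import manip
import numpy as np, cv2
def ray(n,uv,z,c=None):
    c=manip.calibration(n); R=np.array(c['R']);t=np.array(c['t'])
    uv=np.atleast_2d(uv).astype(float)
    d=np.c_[(uv[:,0]-c['cx'])/c['fx'],(uv[:,1]-c['cy'])/c['fy'],np.ones(len(uv))]@R
    o=-R.T@t
    return o+d*((z-o[2])/d[:,2])[:,None]
E
python3 - <<'E'
import cv2,numpy as np
from h import *
im=cv2.imread("pics/top0.png")
c=im[150:280,210:440]
cv2.imwrite("pics/crop0.png",cv2.resize(c,(805*230//235,445),interpolation=cv2.INTER_CUBIC))
hsv=cv2.cvtColor(im,cv2.COLOR_BGR2HSV)
for p in [(320,222),(310,215),(330,232),(297,222),(280,220),(375,219),(380,253),(365,235),(404,225)]: print(p,hsv[p[1],p[0]])
print(ray("top",[(320,222),(383,219),(383,252)],0.03))
E
```

```text
(320, 222) [ 16 121 189]
(310, 215) [ 15 124 179]
(330, 232) [ 15 119 193]
(297, 222) [ 16 121 186]
(280, 220) [ 18  81 169]
(375, 219) [ 10 191 112]
(380, 253) [ 17 133 119]
(365, 235) [ 26  35 230]
(404, 225) [  0   2 231]
[[0.54127553 0.32040793 0.03      ]
 [0.54827976 0.1732176  0.03      ]
 [0.47160064 0.17468655 0.03      ]]
```

View pics/crop0.png

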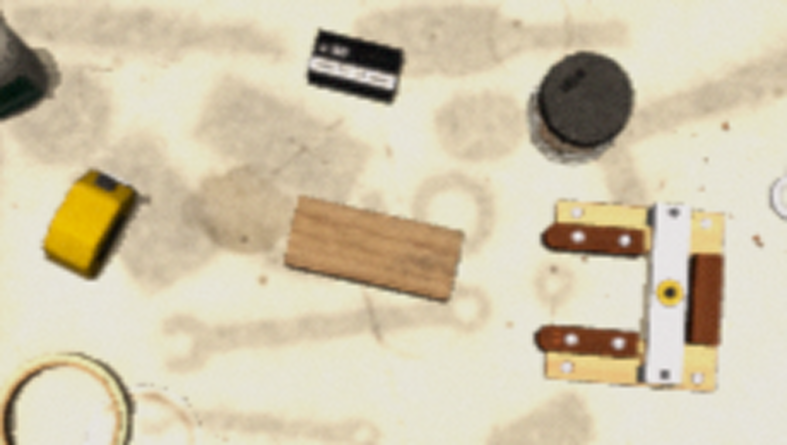

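The crop shows the offcut's top face with corners near crop pixels (300,196), (463,231), (447,301) and (286,266). The cheeks start at (541,237) and (535,338). I'll fit these from masks.

```bash
cat >> h.py <<'E'
def blobs(m,lo=60):
    m=cv2.morphologyEx(m.astype(np.uint8),cv2.MORPH_CLOSE,np.ones((3,3)))
    cs,_=cv2.findContours(m,cv2.RETR_EXTERNAL,cv2.CHAIN_APPROX_NONE)
    return [c[:,0] for c in cs if cv2.contourArea(c)>lo]
def rect(P):
    (c,wh,a)=cv2.minAreaRect((P[:,:2]*1000).astype(np.float32)); b=cv2.boxPoints((c,wh,a))
    e=[b[1]-b[0],b[2]-b[1]]; L=max(e,key=np.linalg.norm)
    if L[1]>0: L=-L
    return np.round(c,1),np.round(wh,1),round(float(np.degrees(np.arctan2(L[1],L[0]))),2)
def offcut(im,x0=260,x1=420):
    h=cv2.cvtColor(im,cv2.COLOR_RGB2HSV); m=(h[...,0]>11)&(h[...,0]<21)&(h[...,1]>88)&(h[...,1]<165)
    m[:,:x0]=0;m[:,x1:]=0;m[:190]=0;m[:, :][275:]=0
    return blobs(m,400)
E
python3 - <<'E'
from h import *
im=cv2.imread("pics/top0.png")[:,:,::-1].copy()
for b in offcut(im): print("offcut",rect(ray("top",b,.038)))
h=cv2.cvtColor(im,cv2.COLOR_RGB2HSV)
m=((h[...,0]<13))&(h[...,1]>150)&(h[...,2]<150); m[:,:360]=0;m[:,430:]=0;m[:200]=0;m[270:]=0
for b in blobs(m,20): print("wood",rect(ray("top",b,.030)))
m=((h[...,2]<80)); m[:,:290]=0;m[:,410:]=0;m[:155]=0;m[200:]=0
for b in blobs(m,60): print("dark",rect(ray("top",b,.0)))
m=(h[...,0]>20)&(h[...,0]<32)&(h[...,1]>180); m[:,:210]=0;m[:,260:]=0;m[:190]=0;m[240:]=0
for b in blobs(m,60): print("tape",rect(ray("top",b,.03)))
E
```

```text
offcut (array([540.2, 324. ]), array([114.6,  48.9]), -102.81)
wood (array([477.8, 179. ]), array([65.4, 14.8]), -95.2)
wood (array([505.9,  98.5]), array([18.9, 58.4]), -4.72)
wood (array([547.6, 173.1]), array([65.9, 16.4]), -94.11)
dark (array([648.9, 174.3]), array([63.3, 64.4]), -0.83)
dark (array([683.4, 333.5]), array([61.5, 17.5]), -104.27)
tape (array([558.9, 518.7]), array([41.8, 64.5]), -26.67)
```

```bash
cat >> h.py <<'E'
from scipy.spatial.transform import Rotation as Ro
M=np.array([.5148,.2015]); D=np.array([np.cos(np.radians(-94.8)),np.sin(np.radians(-94.8))]); E_=np.array([-D[1],D[0]])
def jw(x,y): return M+x/1000*D+y/1000*E_
def wj(p): v=(np.array(p)[:2]-M)*1000; return np.round([v@D,v@E_],1)
def go(x,y,z,yaw=None):
    "jig mm -> tool-frame units from the measured pose, after turning to yaw"
    s=manip.state(); o=s['orientation'].copy()
    if yaw is not None:
        print("turn units about tool z", round(float(-np.degrees(yaw-o[2])/5),2)); o[2]=yaw
    T=Ro.from_euler('xyz',o)
    t=np.r_[jw(x,y),z/1000]
    print("now jig",wj(s['tcp_pos']),"z",round(s['tcp_pos'][2]*1000,1),"yaw",round(s['orientation'][2],3),"F",np.round(s['wrist_force'],1),"t",s['clock'])
    print("units",np.round(T.inv().apply(t-s['tcp_pos'])/.06,2))
E
python3 - <<'E'
from h import *
go(-124,70,150,3.058)
print(ray("top",[(300.6,175.7),(325,179.5)],0.014),ray("top",(380,180),.09))
E
```

```text
turn units about tool z -2.96
now jig [-384.2 -330.5] z 230.3 yaw 2.8 F [-0.3  0.8 -0.1] t 0.1
units [-6.67 -4.34  1.34]
[[0.65418729 0.36673643 0.014     ]
 [0.64494471 0.30822645 0.014     ]] [[0.62978423 0.18676881 0.09      ]]
```

Request:
step_arm:
  motion:
    - {"delta_pos": [0,0,0],"rotation": [0,0,-0.74],"hand": 0}
    - {"delta_pos": [0,0,0],"rotation": [0,0,-0.74],"hand": 0}
    - {"delta_pos": [0,0,0],"rotation": [0,0,-0.74],"hand": 0}
    - {"delta_pos": [0,0,0],"rotation": [0,0,-0.74],"hand": 0}
    - {"delta_pos": [-0.8,-0.5,0],"rotation": [0,0,0],"hand": 0}
    - {"delta_pos": [-0.8,-0.5,0],"rotation": [0,0,0],"hand": 0}
    - {"delta_pos": [-0.8,-0.5,0],"rotation": [0,0,0],"hand": 0}
    - {"delta_pos": [-0.8,-0.5,0],"rotation": [0,0,0],"hand": 0}
    - {"delta_pos": [-0.8,-0.5,0],"rotation": [0,0,0],"hand": 0}
    - {"delta_pos": [-0.8,-0.5,0],"rotation": [0,0,0],"hand": 0}
    - {"delta_pos": [-0.8,-0.5,0.3],"rotation": [0,0,0],"hand": 0}
    - {"delta_pos": [-0.8,-0.5,0.5],"rotation": [0,0,0],"hand": 0}

```text
clock: 1.6
tcp_pos: [0.5814, 0.341, 0.1845]
orientation: [3.14, 0.002, 3.058]
wrist_force: [0.6, 0.9, -0.1]
opening: 0.995
gripper_force: 0.0
```

Run:
```python
from h import *
im=manip.grab_frame("wrist"); cv2.imwrite("pics/w1.png",im[:,:,::-1])
go(-124,70,150,3.058)
```

```text
turn units about tool z -0.06
now jig [-139.    57.4] z 178.5 yaw 3.053 F [-0.9 -5.8 -3.6] t 1.65
units [-0.21 -0.25  0.47]
```

View pics/w1.png

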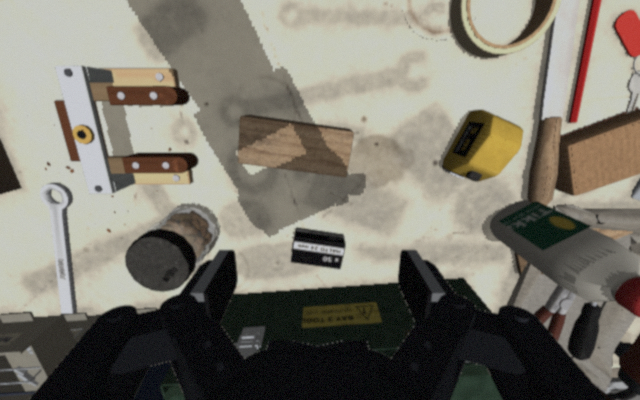

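The wrist view shows the offcut at about (297,145), the staples at (318,248) between the fingers' image positions, and the jar at (170,245). The way down on the offcut's far side is clear.

Request:
step_arm:
  motion:
    - {"delta_pos": [-0.21,-0.25,0.2],"rotation": [0,0,0],"hand": 0}
    - {"delta_pos": [0,0,0.4],"rotation": [0,0,0],"hand": 0}
    - {"delta_pos": [0,0,0.5],"rotation": [0,0,0],"hand": 0}
    - {"delta_pos": [0,0,0.5],"rotation": [0,0,0],"hand": 0}
    - {"delta_pos": [0,0,0.4],"rotation": [0,0,0],"hand": 0}
    - {"delta_pos": [0,0,0.3],"rotation": [0,0,0],"hand": 0}
    - {"delta_pos": [0,0,0],"rotation": [0,0,0],"hand": 0}
    - {"delta_pos": [0,0,0],"rotation": [0,0,0],"hand": 0}

```text
clock: 2.65
tcp_pos: [0.5914, 0.3264, 0.0472]
orientation: [3.141, 0.002, 3.058]
wrist_force: [-0.0, -0.1, 0.3]
opening: 1.001
gripper_force: 0.0
```

Run:
```python
from h import *
im=manip.grab_frame("wrist"); cv2.imwrite("pics/w2.png",im[:,:,::-1])
go(-124,35,6)
```

```text
now jig [-131.    66.1] z 47.6 yaw 3.058 F [-0.5  1.   1.1] t 2.7
units [ 0.52 -0.12  0.69]
```

View pics/w2.png

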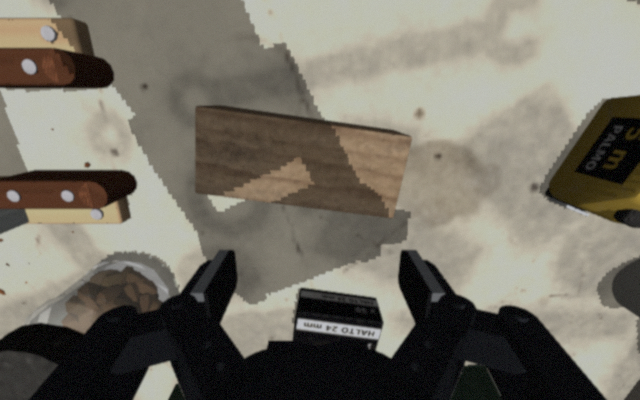

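The wrist view shows the fingers on the far side of the block, which spans (195,106) to (410,215). The staples (340,320) sit clear behind. Next: descend and push sideways to square the block up.

Request:
step_arm:
  motion:
    - {"delta_pos": [0,-0.1,0.3],"rotation": [0,0,0],"hand": 0}
    - {"delta_pos": [0,0,0.2],"rotation": [0,0,0],"hand": 0}
    - {"delta_pos": [0,0,0.15],"rotation": [0,0,0],"hand": 0}
    - {"delta_pos": [0,0,0],"rotation": [0,0,0],"hand": 0}
    - {"delta_pos": [0.1,0,0],"rotation": [0,0,0],"hand": 0}
    - {"delta_pos": [0.1,0,0],"rotation": [0,0,0],"hand": 0}
    - {"delta_pos": [0.1,0,0],"rotation": [0,0,0],"hand": 0}
    - {"delta_pos": [0.05,0,0],"rotation": [0,0,0],"hand": 0}
    - {"delta_pos": [0.05,0,0],"rotation": [0,0,0],"hand": 0}
    - {"delta_pos": [0,0,0],"rotation": [0,0,0],"hand": 0}
    - {"delta_pos": [0,0,0],"rotation": [0,0,0],"hand": 0}

```text
clock: 4.08
tcp_pos: [0.5663, 0.322, 0.007]
orientation: [-3.141, -0.0, 3.058]
wrist_force: [0.7, 0.4, -0.1]
opening: 1.002
gripper_force: 0.6
```

Run:
```python
from h import *
go(-124,35,6)
im=manip.grab_frame("wrist"); cv2.imwrite("pics/w3.png",im[:,:,::-1])
im=manip.grab_frame("top"); cv2.imwrite("pics/t3.png",im[:,:,::-1])
```

```text
now jig [-124.4   41.3] z 7.0 yaw 3.058 F [ 0.7  0.4 -0.1] t 4.075
units [ 0.1  -0.01  0.02]
```

View pics/w3.png

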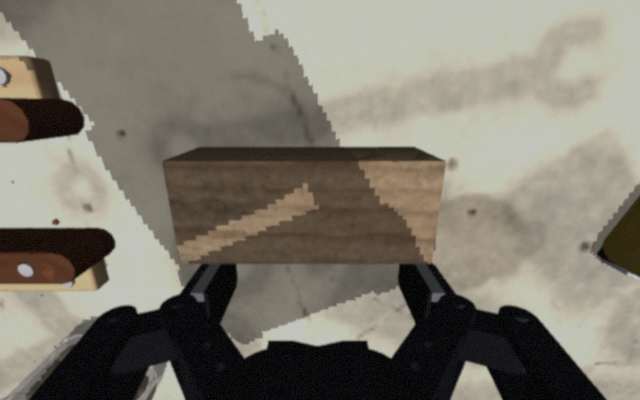

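The wrist view shows the block square against both fingers (top face from (165,160) to (437,263)). I'll push the last 6 mm, then measure the block's side edges against the cheeks.

Request:
step_arm:
  motion:
    - {"delta_pos": [0.05,0,0],"rotation": [0,0,0],"hand": 0}
    - {"delta_pos": [0.05,0,0],"rotation": [0,0,0],"hand": 0}
    - {"delta_pos": [0,0,0],"rotation": [0,0,0],"hand": 0}
    - {"delta_pos": [0,0,0],"rotation": [0,0,0],"hand": 0}

```text
clock: 4.68
tcp_pos: [0.5598, 0.3225, 0.0067]
orientation: [-3.141, -0.001, 3.058]
wrist_force: [0.9, -0.6, 0.1]
opening: 0.998
gripper_force: 0.0
```

```bash
cat >> h.py <<'E'
def wray(uv,z,s):
    c=manip.calibration("wrist"); T=np.array(c['T_tool_cam']); Rt=Ro.from_euler('xyz',s['orientation']).as_matrix()
    uv=np.atleast_2d(uv).astype(float)
    d=np.c_[(uv[:,0]-c['cx'])/c['fx'],(uv[:,1]-c['cy'])/c['fy'],np.ones(len(uv))]@(Rt@T[:3,:3]).T
    o=Rt@T[:3,3]+s['tcp_pos']
    return o+d*((z-o[2])/d[:,2])[:,None]
E
python3 - <<'E'
from h import *
go(-124,35,6)
s=manip.state(); im=manip.grab_frame("wrist"); cv2.imwrite("pics/w4.png",im[:,:,::-1])
h=cv2.cvtColor(im,cv2.COLOR_RGB2HSV)
# vertical profile through block & cheeks
for col in (250,300,350): print(col,[tuple(h[r,col]) for r in range(146,172,3)])
for name,p in dict(col0=(20,100)).items(): pass
g=cv2.resize(im[:330,:480],None,fx=1.6,fy=1.6,interpolation=cv2.INTER_CUBIC); cv2.imwrite("pics/w4c.png",g[:,:,::-1])
E
```

```text
now jig [-124.4   34.7] z 6.7 yaw 3.058 F [ 0.9 -0.6  0.1] t 4.675
units [-0.01 -0.01  0.01]
250 [(np.uint8(18), np.uint8(37), np.uint8(90)), (np.uint8(15), np.uint8(83), np.uint8(43)), (np.uint8(15), np.uint8(78), np.uint8(46)), (np.uint8(16), np.uint8(85), np.uint8(45)), (np.uint8(11), np.uint8(80), np.uint8(51)), (np.uint8(16), np.uint8(79), np.uint8(77)), (np.uint8(16), np.uint8(93), np.uint8(85)), (np.uint8(14), np.uint8(97), np.uint8(79)), (np.uint8(12), np.uint8(86), np.uint8(86))]
300 [(np.uint8(20), np.uint8(38), np.uint8(81)), (np.uint8(15), np.uint8(85), np.uint8(42)), (np.uint8(14), np.uint8(89), np.uint8(43)), (np.uint8(13), np.uint8(74), np.uint8(48)), (np.uint8(12), np.uint8(78), np.uint8(49)), (np.uint8(14), np.uint8(95), np.uint8(70)), (np.uint8(14), np.uint8(97), np.uint8(76)), (np.uint8(16), np.uint8(91), np.uint8(81)), (np.uint8(16), np.uint8(78), np.uint8(85))]
350 [(np.uint8(20), np.uint8(36), np.uint8(156)), (np.uint8(19), np.uint8(85), np.uint8(42)), (np.uint8(19), np.uint8(71), np.uint8(50)), (np.uint8(9), np.uint8(83), np.uint8(49)), (np.uint8(16), np.uint8(77), np.uint8(50)), (np.uint8(14), np.uint8(97), np.uint8(66)), (np.uint8(15), np.uint8(88), np.uint8(75)), (np.uint8(15), np.uint8(87), np.uint8(76)), (np.uint8(17), np.uint8(84), np.uint8(82))]
```

View pics/w4c.png

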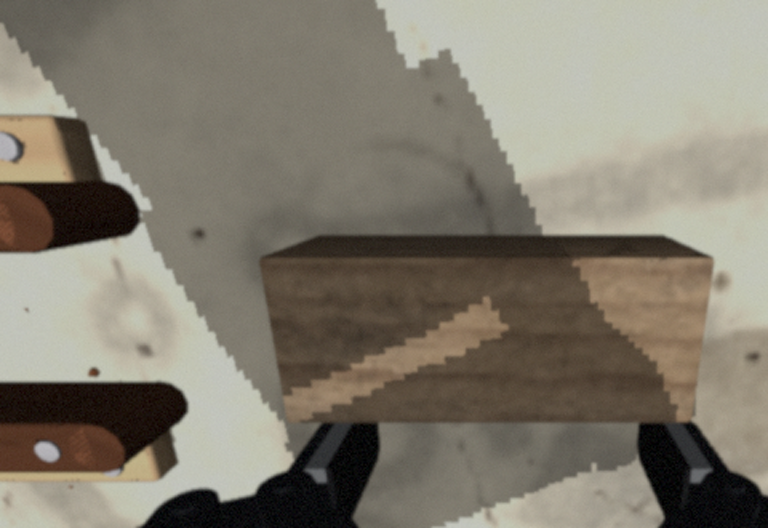

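Run:
```python
from h import *
s=manip.state()
f=lambda p,z:[list(wj(q)) for q in wray(np.array(p)/1.6,z,s)]
print("cheek inner edges",f([(5,251),(35,251),(5,424),(95,424)],.03))
print("block corners",f([(263,258),(712,258),(695,421),(286,421)],.038))
```

```text
cheek inner edges [[np.float64(11.8), np.float64(-22.3)], [np.float64(3.7), np.float64(-22.3)], [np.float64(30.5), np.float64(31.3)], [np.float64(2.8), np.float64(31.3)]]
block corners [[np.float64(-62.0), np.float64(-22.1)], [np.float64(-176.0), np.float64(-22.2)], [np.float64(-177.8), np.float64(25.1)], [np.float64(-60.6), np.float64(25.2)]]
```

Request:
step_arm:
  motion:
    - {"delta_pos": [-0.15,0,0],"rotation": [0,0,0],"hand": 0}
    - {"delta_pos": [-0.15,0,0],"rotation": [0,0,0],"hand": 0}
    - {"delta_pos": [0,0,-0.5],"rotation": [0,0,0],"hand": 0}
    - {"delta_pos": [0,0,-0.7],"rotation": [0,0,0],"hand": 0}
    - {"delta_pos": [0,0.5,-0.7],"rotation": [0,0,0],"hand": 0.8}
    - {"delta_pos": [0,0.8,0],"rotation": [0,0,0.9],"hand": 0.8}
    - {"delta_pos": [0,0.8,0],"rotation": [0,0,0.9],"hand": 0.8}
    - {"delta_pos": [0,0.5,0],"rotation": [0,0,0.9],"hand": 0.8}
    - {"delta_pos": [0,0,0],"rotation": [0,0,0.9],"hand": 0.8}
    - {"delta_pos": [0,0,0],"rotation": [0,0,0.9],"hand": 0.8}
    - {"delta_pos": [0,0,0],"rotation": [0,0,0.9],"hand": 0.8}
    - {"delta_pos": [0,0,0],"rotation": [0,0,0.9],"hand": 0.8}

```text
clock: 6.22
tcp_pos: [0.6002, 0.4752, 0.1208]
orientation: [-3.141, -0.0, 2.505]
wrist_force: [0.3, -0.4, -0.0]
opening: 0.2
gripper_force: 0.0
```

Run:
```python
from h import *
im=manip.grab_frame("top"); cv2.imwrite("pics/t5.png",im[:,:,::-1])
cv2.imwrite("pics/t5c.png",cv2.resize(im[180:280,220:440],None,fx=3.6,fy=3.6,interpolation=cv2.INTER_CUBIC)[:,:,::-1])
for b in offcut(im):
    r=rect(ray("top",b,.038)); print(r,wj(r[0]/1000))
go(-220,0,150,3.058-np.pi/2)
print(manip.state()['qpos'].round(2),manip.state()['opening'])
```

```text
(array([521.9, 322.8]), array([114.1,  48.8]), -94.79) [-121.5   -3.1]
turn units about tool z 11.65
now jig [-279.9   62.2] z 120.9 yaw 2.504 F [ 0.2 -0.3 -0.1] t 6.275
units [-1.   -1.04 -0.49]
[ 0.52  0.61  1.29  0.    1.25 -0.41] 0.19735482162933032
```

View pics/t5c.png

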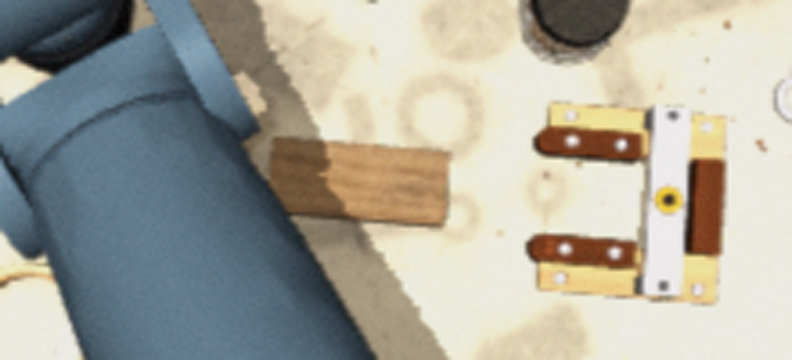

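The top crop shows the block parallel to the channel, from (270,137) to (447,226), about 3 mm to the robot's side of the centre line. The wrist measurement agrees. I'll turn the fingers across the tail and correct those 3 mm during the push.

Request:
step_arm:
  motion:
    - {"delta_pos": [0,0,0],"rotation": [0,0,0.97],"hand": 0.8}
    - {"delta_pos": [0,0,0],"rotation": [0,0,0.97],"hand": 0.8}
    - {"delta_pos": [0,0,0],"rotation": [0,0,0.97],"hand": 0.8}
    - {"delta_pos": [0,0,0],"rotation": [0,0,0.97],"hand": 0.8}
    - {"delta_pos": [0,0,0],"rotation": [0,0,0.97],"hand": 0.8}
    - {"delta_pos": [0,0,0],"rotation": [0,0,0.97],"hand": 0.8}
    - {"delta_pos": [0,0,0],"rotation": [0,0,0.97],"hand": 0.8}
    - {"delta_pos": [0,0,0],"rotation": [0,0,0.97],"hand": 0.8}
    - {"delta_pos": [0,0,0],"rotation": [0,0,0.97],"hand": 0.8}
    - {"delta_pos": [0,0,0],"rotation": [0,0,0.97],"hand": 0.8}
    - {"delta_pos": [0,0,0],"rotation": [0,0,0.97],"hand": 0.8}
    - {"delta_pos": [0,0,0],"rotation": [0,0,0.97],"hand": 0.8}

```text
clock: 7.78
tcp_pos: [0.6001, 0.4752, 0.1209]
orientation: [-3.142, 0.0, 1.491]
wrist_force: [0.1, -0.2, -0.4]
opening: 0.198
gripper_force: 0.0
```

Run:
```python
from h import *
go(-207,-3,10,3.058-np.pi/2)
```

```text
turn units about tool z 0.04
now jig [-279.9   62.1] z 120.9 yaw 1.491 F [ 0.1 -0.2 -0.4] t 7.775
units [-1.21 -1.09  1.85]
```

Request:
step_arm:
  motion:
    - {"delta_pos": [-0.4,-0.36,0],"rotation": [0,0,0.04],"hand": 0.8}
    - {"delta_pos": [-0.4,-0.36,0],"rotation": [0,0,0],"hand": 0.8}
    - {"delta_pos": [-0.41,-0.37,0],"rotation": [0,0,0],"hand": 0.8}
    - {"delta_pos": [0,0,0],"rotation": [0,0,0],"hand": 0.8}
    - {"delta_pos": [0,0,0.5],"rotation": [0,0,0],"hand": 0.8}
    - {"delta_pos": [0,0,0.5],"rotation": [0,0,0],"hand": 0.8}
    - {"delta_pos": [0,0,0.5],"rotation": [0,0,0],"hand": 0.8}
    - {"delta_pos": [0,0,0.35],"rotation": [0,0,0],"hand": 0.8}
    - {"delta_pos": [0,0,0],"rotation": [0,0,0],"hand": 0.8}
    - {"delta_pos": [0,0,0],"rotation": [0,0,0],"hand": 0.8}

```text
clock: 9.02
tcp_pos: [0.5298, 0.4088, 0.0113]
orientation: [3.14, -0.001, 1.489]
wrist_force: [-0.5, 0.8, -0.4]
opening: 0.198
gripper_force: 0.0
```

Run:
```python
from h import *
go(-110,-0.5,10)
im=manip.grab_frame("wrist"); cv2.imwrite("pics/w6.png",im[:,:,::-1])
```

```text
now jig [-207.9   -2.4] z 11.3 yaw 1.489 F [-0.5  0.8 -0.4] t 9.025
units [-1.63  0.03  0.02]
```

View pics/w6.png

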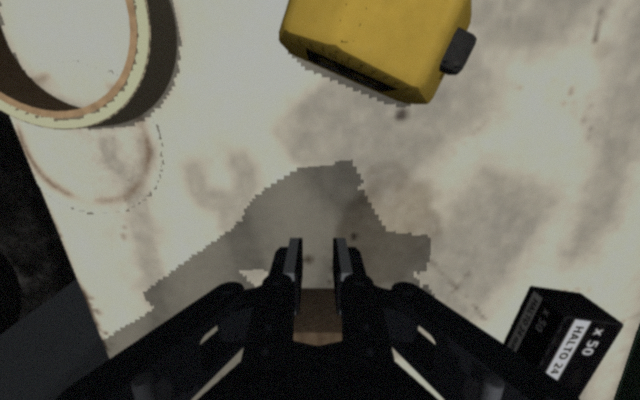

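The wrist view shows both fingertips clear of the tail. The block end is visible between and behind them at (317,320), and the tape (375,40) and staples (560,340) are well away. Starting the lengthwise push.

Request:
step_arm:
  motion:
    - {"delta_pos": [-0.12,0,0.01],"rotation": [0,0,0],"hand": 0.8}
    - {"delta_pos": [-0.12,0,0.01],"rotation": [0,0,0],"hand": 0.8}
    - {"delta_pos": [-0.12,0,0],"rotation": [0,0,0],"hand": 0.8}
    - {"delta_pos": [-0.12,0.005,0],"rotation": [0,0,0],"hand": 0.8}
    - {"delta_pos": [-0.12,0.005,0],"rotation": [0,0,0],"hand": 0.8}
    - {"delta_pos": [-0.12,0.005,0],"rotation": [0,0,0],"hand": 0.8}
    - {"delta_pos": [-0.12,0.005,0],"rotation": [0,0,0],"hand": 0.8}
    - {"delta_pos": [-0.12,0.005,0],"rotation": [0,0,0],"hand": 0.8}
    - {"delta_pos": [-0.12,0.005,0],"rotation": [0,0,0],"hand": 0.8}
    - {"delta_pos": [-0.1,0.005,0],"rotation": [0,0,0],"hand": 0.8}
    - {"delta_pos": [0,0,0],"rotation": [0,0,0],"hand": 0.8}

```text
clock: 10.45
tcp_pos: [0.5245, 0.3365, 0.0084]
orientation: [-3.141, 0.001, 1.489]
wrist_force: [0.1, -0.5, -0.2]
opening: 0.199
gripper_force: 0.0
```

Run:
```python
from h import *
go(-40,0,10)
im=manip.grab_frame("top"); cv2.imwrite("pics/t7.png",im[:,:,::-1])
cv2.imwrite("pics/t7c.png",cv2.resize(im[180:280,240:460],None,fx=3.6,fy=3.6,interpolation=cv2.INTER_CUBIC)[:,:,::-1])
for b in offcut(im,300,368):
    r=rect(ray("top",b,.038)); print(r,wj(r[0]/1000))
```

```text
now jig [-135.4   -1.6] z 8.4 yaw 1.489 F [ 0.1 -0.5 -0.2] t 10.45
units [-1.59  0.02 -0.02]
```

View pics/t7c.png

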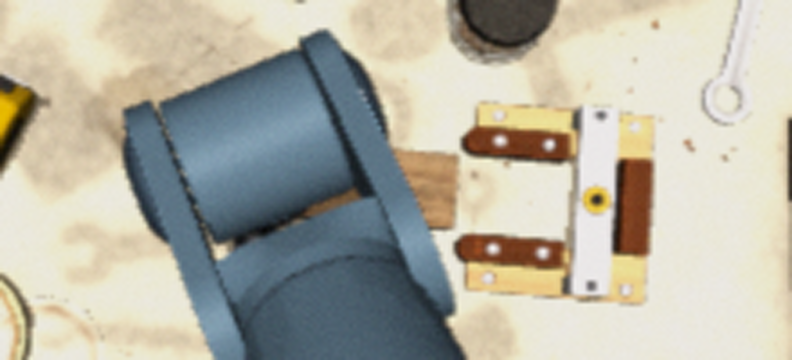

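The top crop shows the leading end just at the mouth, with corners near (459,155) and (456,229). The cheeks' inner edges are near rows 158 and 236. Checking the numbers.

Run:
```python
from h import *
im=cv2.imread("pics/t7.png").astype(int)
f=lambda p,z:[list(map(float,wj(q))) for q in ray("top",np.array(p)/3.6-0.36+[240,180],z)]
print("block",f([(459,155),(456,229)],.038)); print("cheek centres",f([(500,142),(493,250)],.03))
for col in (360,363): print([tuple(im[r,col]) for r in range(218,247)])
```

```text
block [[-11.8, 23.2], [-10.4, -24.3]]
cheek centres [[15.0, 34.7], [15.1, -35.3]]
[(np.int64(217), np.int64(232), np.int64(234)), (np.int64(217), np.int64(232), np.int64(234)), (np.int64(219), np.int64(233), np.int64(235)), (np.int64(208), np.int64(226), np.int64(229)), (np.int64(132), np.int64(162), np.int64(187)), (np.int64(101), np.int64(146), np.int64(182)), (np.int64(102), np.int64(146), np.int64(186)), (np.int64(112), np.int64(157), np.int64(197)), (np.int64(108), np.int64(157), np.int64(199)), (np.int64(99), np.int64(148), np.int64(191)), (np.int64(93), np.int64(139), np.int64(180)), (np.int64(90), np.int64(134), np.int64(173)), (np.int64(97), np.int64(137), np.int64(180)), (np.int64(102), np.int64(146), np.int64(184)), (np.int64(99), np.int64(139), np.int64(177)), (np.int64(92), np.int64(134), np.int64(171)), (np.int64(87), np.int64(127), np.int64(167)), (np.int64(94), np.int64(135), np.int64(176)), (np.int64(102), np.int64(149), np.int64(192)), (np.int64(96), np.int64(141), np.int64(182)), (np.int64(103), np.int64(147), np.int64(189)), (np.int64(110), np.int64(156), np.int64
[... 986 characters left out ...]
), (np.int64(97), np.int64(140), np.int64(180)), (np.int64(93), np.int64(135), np.int64(175)), (np.int64(93), np.int64(130), np.int64(169)), (np.int64(86), np.int64(128), np.int64(170)), (np.int64(95), np.int64(142), np.int64(181)), (np.int64(102), np.int64(148), np.int64(191)), (np.int64(103), np.int64(147), np.int64(191)), (np.int64(110), np.int64(157), np.int64(200)), (np.int64(109), np.int64(156), np.int64(200)), (np.int64(100), np.int64(147), np.int64(191)), (np.int64(89), np.int64(132), np.int64(173)), (np.int64(92), np.int64(111), np.int64(128)), (np.int64(188), np.int64(205), np.int64(210)), (np.int64(217), np.int64(230), np.int64(233)), (np.int64(220), np.int64(232), np.int64(233))]
```

Centred to within 1 mm, so on into the gap.

Request:
step_arm:
  motion:
    - {"delta_pos": [-0.12,0.005,0],"rotation": [0,0,0],"hand": 0.8}
    - {"delta_pos": [-0.12,0.005,0],"rotation": [0,0,0],"hand": 0.8}
    - {"delta_pos": [-0.12,0,0],"rotation": [0,0,0],"hand": 0.8}
    - {"delta_pos": [-0.12,0,0],"rotation": [0,0,0],"hand": 0.8}
    - {"delta_pos": [-0.12,0,0],"rotation": [0,0,0],"hand": 0.8}
    - {"delta_pos": [0,0,0],"rotation": [0,0,0],"hand": 0.8}

```text
clock: 11.25
tcp_pos: [0.5226, 0.3009, 0.0089]
orientation: [-3.141, 0.0, 1.488]
wrist_force: [0.2, 0.1, 0.1]
opening: 0.199
gripper_force: 0.0
```

Run:
```python
from h import *
go(-33,0,9)
```

```text
now jig [-99.7  -0.5] z 8.9 yaw 1.488 F [0.2 0.1 0.1] t 11.25
units [-1.11  0.01 -0.  ]
```

Request:
step_arm:
  motion:
    - {"delta_pos": [-0.1,0.005,0],"rotation": [0,0,0],"hand": 0.8}
    - {"delta_pos": [-0.1,0,0],"rotation": [0,0,0],"hand": 0.8}
    - {"delta_pos": [-0.1,0,0],"rotation": [0,0,0],"hand": 0.8}
    - {"delta_pos": [-0.1,0,0],"rotation": [0,0,0],"hand": 0.8}
    - {"delta_pos": [-0.1,0,0],"rotation": [0,0,0],"hand": 0.8}
    - {"delta_pos": [-0.1,0,0],"rotation": [0,0,0],"hand": 0.8}
    - {"delta_pos": [-0.1,0,0],"rotation": [0,0,0],"hand": 0.8}
    - {"delta_pos": [-0.1,0,0],"rotation": [0,0,0],"hand": 0.8}
    - {"delta_pos": [-0.1,0,0],"rotation": [0,0,0],"hand": 0.8}
    - {"delta_pos": [-0.05,0,0],"rotation": [0,0,0],"hand": 0.8}

```text
clock: 12.5
tcp_pos: [0.5183, 0.2444, 0.0089]
orientation: [3.141, -0.0, 1.489]
wrist_force: [0.6, 2.2, 1.9]
opening: 0.2
gripper_force: 1.4
```

Run:
```python
from h import *
go(-30,0,9)
```

```text
now jig [-43.   -0.1] z 8.9 yaw 1.489 F [0.6 2.2 1.9] t 12.5
units [-0.22  0.   -0.  ]
```

Creeping in small steps until the stop resists.

Request:
step_arm:
  motion:
    - {"delta_pos": [-0.05,0,0],"rotation": [0,0,0],"hand": 0.8}
    - {"delta_pos": [-0.05,0,0],"rotation": [0,0,0],"hand": 0.8}
    - {"delta_pos": [-0.04,0,0],"rotation": [0,0,0],"hand": 0.8}
    - {"delta_pos": [0,0,0],"rotation": [0,0,0],"hand": 0.8}

```text
clock: 13.0
tcp_pos: [0.5174, 0.236, 0.0086]
orientation: [-3.141, 0.001, 1.489]
wrist_force: [-0.8, 0.8, 1.0]
opening: 0.201
gripper_force: 0.5
```

Request:
step_arm:
  motion:
    - {"delta_pos": [-0.03,0,0],"rotation": [0,0,0],"hand": 0.8}
    - {"delta_pos": [-0.03,0,0],"rotation": [0,0,0],"hand": 0.8}
    - {"delta_pos": [0,0,0],"rotation": [0,0,0],"hand": 0.8}

```text
clock: 13.38
tcp_pos: [0.517, 0.2324, 0.0086]
orientation: [-3.141, 0.001, 1.489]
wrist_force: [0.1, -0.8, -0.0]
opening: 0.201
gripper_force: 0.2
```

Run:
```python
from h import *
go(-30,0,9)
```

```text
now jig [-31.   -0.4] z 8.6 yaw 1.489 F [ 0.1 -0.8 -0. ] t 13.375
units [-0.02  0.01 -0.01]
```

Request:
step_arm:
  motion:
    - {"delta_pos": [-0.02,0,0],"rotation": [0,0,0],"hand": 0.8}
    - {"delta_pos": [-0.02,0,0],"rotation": [0,0,0],"hand": 0.8}

```text
clock: 13.62
tcp_pos: [0.5168, 0.2302, 0.0086]
orientation: [-3.141, 0.0, 1.489]
wrist_force: [0.4, -0.6, -0.3]
opening: 0.198
gripper_force: 0.4
```

Request:
step_arm:
  motion:
    - {"delta_pos": [-0.02,0,0],"rotation": [0,0,0],"hand": 0.8}
    - {"delta_pos": [0,0,0],"rotation": [0,0,0],"hand": 0.8}

```text
clock: 13.88
tcp_pos: [0.5168, 0.2291, 0.0087]
orientation: [-3.141, -0.0, 1.489]
wrist_force: [0.6, 1.8, -0.8]
opening: 0.204
gripper_force: 0.7
```

Request:
step_arm:
  motion:
    - {"delta_pos": [-0.02,0,0],"rotation": [0,0,0],"hand": 0.8}
    - {"delta_pos": [0,0,0],"rotation": [0,0,0],"hand": 0.8}

```text
clock: 14.12
tcp_pos: [0.5169, 0.2291, 0.009]
orientation: [3.141, -0.002, 1.488]
wrist_force: [-0.1, 7.5, -0.4]
opening: 0.204
gripper_force: 3.5
```

Request:
step_arm:
  motion:
    - {"delta_pos": [-0.02,0,0],"rotation": [0,0,0],"hand": 0.8}
    - {"delta_pos": [0,0,0],"rotation": [0,0,0],"hand": 0.8}

```text
clock: 14.38
tcp_pos: [0.5169, 0.2291, 0.0093]
orientation: [3.141, -0.005, 1.488]
wrist_force: [0.2, 11.9, -1.2]
opening: 0.201
gripper_force: 6.1
```

Run:
```python
from h import *
go(-30,0,9)
```

```text
now jig [-27.7  -0.2] z 9.3 yaw 1.488 F [ 0.2 11.9 -1.2] t 14.375
units [0.04 0.   0.  ]
```

The force is now 12 N with no further motion, so the offcut is home against the stop. Backing off and rising for a check.

Request:
step_arm:
  motion:
    - {"delta_pos": [0.1,0,0],"rotation": [0,0,0],"hand": 0.8}
    - {"delta_pos": [0.3,0,0],"rotation": [0,0,0],"hand": 0.8}
    - {"delta_pos": [0.3,0,-0.3],"rotation": [0,0,0],"hand": 0.8}
    - {"delta_pos": [0.5,0,-0.7],"rotation": [0,0,0],"hand": 0.8}
    - {"delta_pos": [0.8,0,-0.8],"rotation": [0,0,0],"hand": 0.8}
    - {"delta_pos": [0.8,0,-0.5],"rotation": [0,0,0],"hand": 0.8}
    - {"delta_pos": [0.8,0,0],"rotation": [0,0,0],"hand": 0.8}
    - {"delta_pos": [0,0,0],"rotation": [0,0,0],"hand": 0.8}
    - {"delta_pos": [0,0,0],"rotation": [0,0,0],"hand": 0.8}

```text
clock: 15.5
tcp_pos: [0.5336, 0.4382, 0.1422]
orientation: [-3.141, 0.001, 1.49]
wrist_force: [0.1, -0.3, 0.2]
opening: 0.196
gripper_force: 0.0
```

Run:
```python
from h import *
im=manip.grab_frame("top")
cv2.imwrite("pics/t9c.png",cv2.resize(im[150:280,220:440],None,fx=3.6,fy=3.6,interpolation=cv2.INTER_CUBIC)[:,:,::-1])
go(-30,0,9)
```

```text
now jig [-236.9   -0.9] z 142.3 yaw 1.489 F [-0.4  0.1  0.2] t 15.55
units [-3.45  0.01  2.23]
```

View pics/t9c.png

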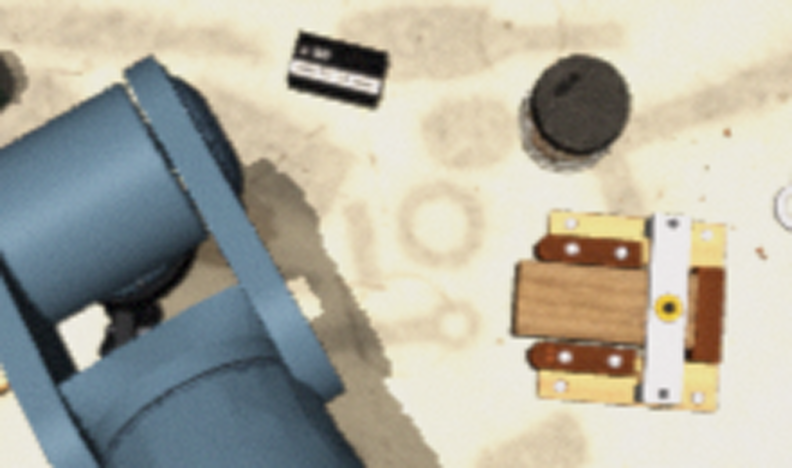

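The top crop shows the block in the channel, tail at (515,298) and leading end against the stop at about (695,310). It is parallel to and centred between the cheeks. The staples and jar are undisturbed and the robot is clear, so I'm handing in.

```bash
python3 -c "
from workcell import manip
print(manip.job_done())"
```

```text
the job is handed in; nothing more can be done
None
```

The offcut was pushed flat through the cheeks until it stopped against the jig's end stop (12 N, no further motion), the last top view shows it centred with the jar and staple box in place (the tape measure was out of that view), and the job is handed in with no verdict shown.

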